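# Feel for the full tin

### The job

Heft the three identical closed tins on the table to tell the full one from the half-used one and the nearly empty one: the lightest goes standing on the shallow metal tray for refilling, the middle one stays standing where it was, and the heaviest you hold up in the air, upright, about 20 cm above the table. The job ends with you still gripping it motionless up there, nothing else supporting it; tip no tin over and leave everything else alone.

Things in the scene. Friction and masses are not known exactly. Their poses are not given: they have to be found in the camera images.
- tin_a_center (a point): Centre (half-way up, 36 mm above its foot) of one of three identical closed round food tins, 57 mm diameter, 72 mm high, standing upright on the table. z axis up along the tin. One of the three weighs about 0.7 kg, one about 0.4 kg and one about 0.16 kg (each within 10 percent); looks, name and place do not tell which is which, they must be felt. The packed contents fit snugly and do not shift noticeably.
- tin_b_center (a point): Centre (half-way up, 36 mm above its foot) of one of three identical closed round food tins, 57 mm diameter, 72 mm high, standing upright on the table. z axis up along the tin. One of the three weighs about 0.7 kg, one about 0.4 kg and one about 0.16 kg (each within 10 percent); looks, name and place do not tell which is which, they must be felt. The packed contents fit snugly and do not shift noticeably.
- tin_c_center (a point): Centre (half-way up, 36 mm above its foot) of one of three identical closed round food tins, 57 mm diameter, 72 mm high, standing upright on the table. z axis up along the tin. One of the three weighs about 0.7 kg, one about 0.4 kg and one about 0.16 kg (each within 10 percent); looks, name and place do not tell which is which, they must be felt. The packed contents fit snugly and do not shift noticeably.
- tin_a: The same tin as tin_a_center; origin at the centre of its foot, z up.
- tin_b: The same tin as tin_b_center; origin at the centre of its foot, z up.
- tin_c: The same tin as tin_c_center; origin at the centre of its foot, z up.
- tray: Shallow square metal refill tray fixed on the table to the right of the tins, 130 x 130 mm outside, 122 x 122 mm inside, rim 15 mm high above the table, floor 4 mm above the table. Origin at the centre of its underside on the table, x and y along its sides.
- drawer_box: Green two-drawer cabinet at the back left, 172 mm high, fixed; only a landmark, not to be used. Origin at the centre of its foot.
- tamper: Bystander, to be left alone: wooden tamper, 53 mm wide, 107 mm high, standing behind the tray. Origin: centre of its foot.
- oil_bottle: Bystander, to be left alone: white squeeze bottle, 80 mm wide, 185 mm high, standing behind the tins. Origin: centre of its foot.
- ball_pen: Bystander, to be left alone: red ball pen 145 mm long, 9 mm thick, lying behind the tins. Origin: middle of its underside.
- hex_key: Bystander, to be left alone: thin bent metal hex key, 82 x 49 mm, 5 mm thick, lying between two of the tins. Origin: middle of its underside.
- clip: Bystander, to be left alone: small wooden clothes-peg half 72 mm long, 12 mm high, lying between two of the tins. Origin: middle of its underside.
There are look-alikes about, which are no part of the job. What is shaped like the tin_c but blue is not meant.

How it is judged:
At the end, for the whole second after the job is handed in: Lightest tin upright in the tray, middle one upright within 6 cm of its start, both let go; heaviest gripped, within 20 degrees of upright, centre over 15 cm up, still, touching nothing else (insert_1, 2, 3: unseen contents of the lightest, heaviest, middle tin) (((distance between insert_1_c0 and tin_a_center below 0.015 m and angle between tin_a_center's own z axis and vertical below 0.12 rad and linear speed of tin_a below 0.02 m/s and contact force between the fingers and tin_a below 0.1 N) or (distance between insert_1_c0 and tin_b_center below 0.015 m and angle between tin_b_center's own z axis and vertical below 0.12 rad and linear speed of tin_b below 0.02 m/s and contact force between the fingers and tin_b below 0.1 N) or (distance between insert_1_c0 and tin_c_center below 0.015 m and angle between tin_c_center's own z axis and vertical below 0.12 rad and linear speed of tin_c below 0.02 m/s and contact force between the fingers and tin_c below 0.1 N)) and ((distance between insert_3_c0 and tin_a_center below 0.015 m and angle between tin_a_center's own z axis and vertical below 0.12 rad and linear speed of tin_a below 0.02 m/s and contact force between the fingers and tin_a below 0.1 N) or (distance between insert_3_c0 and tin_b_center below 0.015 m and angle between tin_b_center's own z axis and vertical below 0.12 rad and linear speed of tin_b below 0.02 m/s and contact force between the fingers and tin_b below 0.1 N) or (distance between insert_3_c0 and tin_c_center below 0.015 m and angle between tin_c_center's own z axis and vertical below 0.12 rad and linear speed of tin_c below 0.02 m/s and contact force between the fingers and tin_c below 0.1 N)) and ((distance between insert_2_c0 and tin_a_center below 0.015 m and height (world z) of tin_a_center above 0.15 m and contact force between the fingers and tin_a above 3 N and angle between tin_a_center's own z axis and vertical below 0.35 rad and linear speed of tin_a below 0.03 m/s and contact force between tin_a and tin_b below 0.1 N and contact force between tin_a and tin_c below 0.1 N and contact force between tin_a and drawer_box below 0.1 N and contact force between tin_a and oil_bottle below 0.1 N and contact force between tin_a and tamper below 0.1 N) or (distance between insert_2_c0 and tin_b_center below 0.015 m and height (world z) of tin_b_center above 0.15 m and contact force between the fingers and tin_b above 3 N and angle between tin_b_center's own z axis and vertical below 0.35 rad and linear speed of tin_b below 0.03 m/s and contact force between tin_b and tin_a below 0.1 N and contact force between tin_b and tin_c below 0.1 N and contact force between tin_b and drawer_box below 0.1 N and contact force between tin_b and oil_bottle below 0.1 N and contact force between tin_b and tamper below 0.1 N) or (distance between insert_2_c0 and tin_c_center below 0.015 m and height (world z) of tin_c_center above 0.15 m and contact force between the fingers and tin_c above 3 N and angle between tin_c_center's own z axis and vertical below 0.35 rad and linear speed of tin_c below 0.03 m/s and contact force between tin_c and tin_a below 0.1 N and contact force between tin_c and tin_b below 0.1 N and contact force between tin_c and drawer_box below 0.1 N and contact force between tin_c and oil_bottle below 0.1 N and contact force between tin_c and tamper below 0.1 N)) and z of insert_1_c0 in the frame of tray below 0.046 m and height (world z) of insert_3_c0 below 0.042 m and distance of insert_3_c0 from where it was at the start of the episode below 0.06 m and x of insert_1_c0 in the frame of tray between -0.05 and 0.05 m and y of insert_1_c0 in the frame of tray between -0.05 and 0.05 m); the arm keeps its last pose, push and grip.
It fails at once if a tin is tipped over (angle between any of tin_a_center, tin_b_center, tin_c_center's own z axis and vertical above 0.7 rad).
It fails at once if a bystander is pushed more than 4 cm from its place (distance of any of tamper, oil_bottle, ball_pen, hex_key, clip from where it was at the start of the episode above 0.04 m).
It fails at once if a standing bystander is knocked over (angle between any of tamper, oil_bottle's own z axis and vertical above 0.5 rad).
It also fails if it takes over 72 s, if anything falls off the work surface, if the arm or the gripper's body presses on something with over 40 N, if the wrist force passes 120 N, or if a joint passes its speed limit or range.

### The arm

A 6-joint arm with a two-finger parallel gripper is mounted at the origin on a cart in front of the work surface, level with it; the furniture and walls round the work are solid. World frame = base frame: x ahead of the robot, y to its left, z up, the work surface at z = 0. Lengths are in m, angles in rad, forces in N, time in s.
With the tool pointing down it reaches from about 0.375 to 0.9 m from the base axis. Payload 3.1 kg.
Tool frame: the origin (TCP) lies where the fingers leave the gripper's body, on its centre line; the fingertips stand 70 mm ahead of it and the grasp point (between the pads) lies 51 mm ahead of it; z points along the fingers, y is the line along which they close (so a half turn about z gives the same grasp; the last joint's range is limited). The gripper opens to 87 mm and grips with 3 to 60 N. Pads are 19 mm wide; open, the fingers measure 117 mm over their backs; the gripper's body (75 mm by 190 mm) begins 51 mm behind the grasp point.
Start: joints at [-0.178, 0.527, 1.433, -0, 1.181, -0.178], TCP at [0.625, 0, 0.292] pointing down, gripper open.
Joint ranges: [-3.08, 3.08], [-0.75, 2.2], [0.22, 2.44], [-1.43, 4.57], [0, 2.65], [-2.85, 2.85]. Speed limits (rad/s): [2.79, 2.79, 3.14, 3.14, 3.14, 3.14].

### API

Orientations are given as a unit quaternion [x, y, z, w].
In Python, from rig import robot gives the robot as it stands.
- The arm moves only by the tool send_rows, never from a script. Its argument "deltas" is text: rows parted by semicolons, each of 7 numbers parted by spaces: the shift along the tool's x, y, z in mm, then the turn, a rotation vector about the tool's x, y, z in degrees, then the opening, from 0 (shut) to 1 (fully open). A call has 1 to 10 rows; each row shifts and turns the commanded pose from where the row before left it, along the tool's axes as they then stand; what a row does not reach is not made up. A row lasts 1/8 s, in which the tool goes at most 62.5 mm and 10.7 degrees, less where a joint would pass 70% of its speed; a pose out of reach is approached as far as the arm can. A call is refused whole if a number of a shift passes 62.5 or a number of a turn 10.7, either way. A call with a gripper value outside its range is refused whole. The fingers move at their own pace and stop on an object; "newtons" is the grip in N (left out, the last holds). Time passes only in rows, so rows that do not move let the fingers close. It gives the time, the measured TCP pose, the force, the opening and the grip force at its end, in the units of the state.
- robot.get_obs(): the state, without advancing time (a new reading comes with each control period).
- robot.camera(name): name is "scene" or "side" or "wrist"; returns a dict with "image" (420x560x3 uint8, red, green, blue), "depth" (420x560 float32, m along the optical axis (not along the pixel's ray), 0 where there is no reading), "fovy" (degrees; the focal length in pixels is half the picture's height over the tangent of half this angle, whatever the lens; pixels are square), "cx", "cy" (the principal point, pixels), "rvec" (rotation vector, rad) and "tvec" (3), from world to camera coordinates, as OpenCV has them. Camera axes: x right, y down, z forward; pixel columns grow to the right and rows downward; lengths in m; the calibration is good to about 2 mm. The wrist camera is an equidistant fisheye: a pixel r from the principal point sees the ray r / f radians off the axis. A picture is of the moment at which its call begins.
- robot.hand_in(): hands the job in; it is judged then, once.
Trained networks look in the newest picture that a camera, given by its name, has taken for a name from the list of things; names that differ only in an ending like _2 or _b are one class to them, and where a whole thing is asked for, a point or a joint stands for the part that bears it (a point fixed in the world has none). Each returns a list of dicts, best first, with "p" (0 to 1); they miss things now and then, are a little off and sometimes report something else, mostly with a low value. They report only what shows in the picture. A call takes as long as a camera call. They do not tell look-alikes from the thing itself.
- robot.find_in(camera, thing): "box" ([left, top, right, bottom] in pixels, round what is visible of it).
- robot.cut_out(camera, thing): "region" (420x560 bool, what is visible of it) and "box" ([left, top, right, bottom] in pixels, round what is visible of it).
The state is a dict: "time": time; "q": joint angles; "joint_velocities": joint speeds; "joint_torque": joint torques, N m; "position": TCP position; "tool_rot": TCP orientation; "ft_force": force on the tool from outside, world axes, zero at the start; "moment": the same for the moment, N m; "grip_width": finger opening in m; "grip_force": force on a finger pad.
Only numpy, scipy, OpenCV 4.12 (cv2) and the standard library are available. Lean on these libraries where they do the work, as an engineer would, in place of code of your own. Each camera call takes 0.05 s, during which the arm holds its last target. There are 200 camera calls.

## Working session

There is one attempt and no reset: what is moved stays moved. The work goes in short steps, Python scripts to look and compute and a tool call to move; the robot and the scene stay as the last step left them, time stands still between calls to the robot, and variables do not carry over. Pictures are saved under pics/ and viewed, at most 10 in all, crops included, and the job is handed in when it is done.

Besides the shell and the picture viewer there is one more tool, called after "Call:" as name(argument=value, ...) on one line, values as JSON. send_rows: Moves the arm, as the interface text tells. Its arguments: {"type":"object","properties":{"deltas":{"type":"string"},"newtons":{"type":"number"}},"required":["deltas"]}

```bash
mkdir -p pics; cat > h.py <<'E'
import numpy as np, cv2
from rig import robot
from scipy.spatial.transform import Rotation as R
def cloud(c):
    d=c["depth"]; h,w=d.shape; f=h/2/np.tan(np.radians(c["fovy"])/2)
    u,v=np.meshgrid(np.arange(w),np.arange(h))
    P=np.stack([(u-c["cx"])/f*d,(v-c["cy"])/f*d,d],-1)
    M=R.from_rotvec(np.ravel(c["rvec"])).as_matrix()
    W=(P-np.ravel(c["tvec"]))@M
    W[d==0]=np.nan
    return W
def save(c,n,s=1.4): cv2.imwrite("pics/"+n,cv2.resize(c["image"][:,:,::-1],None,fx=s,fy=s))
E
python3 - <<'E'
from h import *
o=robot.get_obs(); print(o)
for n in ["scene","side"]:
    c=robot.camera(n); save(c,n+"1.png"); W=cloud(c)
    for t in ["tin_a","tray","tamper","oil_bottle","ball_pen","hex_key","clip","drawer_box"]:
        for r in robot.cut_out(n,t)[:6]:
            m=r["region"]; P=W[m]; P=P[~np.isnan(P[:,0])]
            if len(P)==0: continue
            print(n,t,round(r["p"],2),np.round(r["box"]).astype(int),"col",c["image"][m].mean(0).astype(int),"lo",np.percentile(P,3,0).round(3),"hi",np.percentile(P,97,0).round(3))
E
```

```text
{'time': 0.0, 'q': array([-1.78519742e-01,  5.28465698e-01,  1.43388426e+00, -3.14049713e-05,
        1.18140336e+00, -1.78478164e-01]), 'joint_velocities': array([-4.31739253e-04, -1.64443046e-04, -6.30719275e-05, -1.67578015e-03,
       -2.87395948e-03,  1.03297126e-03]), 'joint_torque': array([-5.45745443e-04, -4.40045428e+01, -1.76593530e+01,  6.32597599e-02,
        5.83207863e-02, -1.53719384e-04]), 'position': array([6.24421015e-01, 1.14636781e-04, 2.91277504e-01]), 'tool_rot': array([ 7.07116842e-01,  7.07095894e-01, -6.28066505e-04, -8.79126338e-04]), 'ft_force': array([-0.47517367, -0.43706847, -0.26563818]), 'moment': array([ 0.01328388,  0.03697174, -0.04301349]), 'grip_force': 0.0, 'grip_width': 0.08688275714276356}
scene tin_a 0.84 [189 210 215 249] col [168 161 139] lo [ 0.414 -0.063  0.004] hi [ 0.465 -0.012  0.073]
scene tin_a 0.77 [250 230 278 274] col [166 157 133] lo [ 0.449 -0.224  0.005] hi [ 0.5   -0.173  0.073]
scene tin_a 0.65 [227 260 260 308] col [ 84 105 164] lo [ 0.352 -0.251  0.004] hi [ 0.404 -0.2    0.073]
scene tin_a 0.6 [165 176 193 214] col [153 142
[... 803 characters left out ...]
43 188 373 224] col [ 77  91 143] lo [ 0.355 -0.25   0.002] hi [ 0.408 -0.196  0.072]
side tin_a 0.8 [308 234 341 279] col [147 134 112] lo [ 0.417 -0.061  0.003] hi [ 0.469 -0.008  0.072]
side tray 0.93 [297 151 345 182] col [206 206 211] lo [ 0.424 -0.477  0.001] hi [ 0.547 -0.347  0.015]
side tray 0.73 [253 232 303 240] col [163  87  86] lo [ 0.503 -0.109  0.002] hi [ 0.613 -0.099  0.01 ]
side ball_pen 0.56 [253 237 303 240] col [163  79  78] lo [ 0.504 -0.108  0.004] hi [ 0.613 -0.1    0.01 ]
side clip 0.7 [274 281 307 328] col [158 147 125] lo [0.47  0.078 0.006] hi [0.52  0.129 0.072]
side clip 0.59 [325 228 336 236] col [174 152 126] lo [ 0.431 -0.159  0.   ] hi [ 0.441 -0.12   0.02 ]
```

```bash
python3 - <<'E'
from h import *
ims=[]
for n in ["scene","side"]:
    c=robot.camera(n); W=cloud(c)
    for r in robot.cut_out(n,"tin_a")[:4]:
        m=r["region"]; P=W[m]; P=P[P[:,2]>0.069]
        (x,y),rad=cv2.minEnclosingCircle((P[:,:2]*1000).astype(np.float32)); print(n,r["box"],round(x),round(y),round(rad))
    im=c["image"][130:350,140:420] if n=="scene" else c["image"][140:340,230:400]
    cv2.imwrite(f"pics/{n}_crop.png",cv2.resize(im[:,:,::-1],(784,616-16) if n=="scene" else (510,600),interpolation=3))
    # low blobs
    m=(W[...,2]>0.0025)&(W[...,2]<0.02)&(W[...,0]>.3)&(W[...,0]<.7)&(W[...,1]>-.3)&(W[...,1]<.2)
    k,l,s,_=cv2.connectedComponentsWithStats(m.astype(np.uint8))
    for i in range(1,k):
        if s[i,4]>15: P=W[l==i]; print(s[i],P.min(0).round(3),P.max(0).round(3))
E
```

```text
scene [166.1, 174.3, 193.4, 211.4] 493 103 30
scene [249.4, 229.9, 277.0, 271.9] 477 -195 30
scene [227.1, 260.8, 261.0, 306.7] 381 -223 30
scene [186.7, 212.0, 215.9, 250.5] 442 -35 30
[201 158  87  39 370] [ 0.653 -0.084  0.003] [0.699 0.199 0.02 ]
[200 179  10  10  24] [0.586 0.097 0.003] [0.605 0.142 0.005]
[221 179   6   9  16] [0.617 0.064 0.003] [0.644 0.094 0.006]
[148 191  10  17  38] [0.443 0.148 0.003] [0.491 0.199 0.006]
[162 193   8  12  22] [0.47  0.135 0.003] [0.497 0.175 0.006]
[158 196   7   8  20] [0.463 0.147 0.003] [0.48  0.173 0.006]
[169 199  29  17 140] [0.463 0.061 0.003] [0.531 0.128 0.02 ]
[196 203  16   7  44] [0.505 0.033 0.003] [0.542 0.067 0.008]
[239 207  40  34 230] [ 0.492 -0.124  0.003] [ 0.641 -0.084  0.014]
[173 213   7  14  26] [0.435 0.048 0.003] [0.469 0.082 0.005]
[128 214  11   5  17] [0.378 0.155 0.003] [0.396 0.175 0.005]
[114 228   6   9  16] [0.32  0.134 0.003] [0.334 0.162 0.005]
[310 230  34  16 152] [ 0.606 -0.294  0.003] [ 0.653 -0.221  0.02 ]
[179 234   7   6  18] [0.409 0.001 0.003] [0.42  0.021 0.006]
[190 236  28  13 133] [ 0.413 -
[... 446 characters left out ...]
185.5, 371.3, 220.2] 380 -225 30
side [307.3, 186.2, 329.7, 225.3] 477 -197 30
side [312.7, 235.3, 341.7, 279.9] 443 -36 29
side [274.9, 280.3, 310.1, 325.7] 494 101 29
[253 194  16   9  70] [ 0.608 -0.238  0.003] [ 0.644 -0.213  0.02 ]
[343 209  24  13 120] [ 0.354 -0.234  0.003] [ 0.411 -0.194  0.02 ]
[305 210  23  14 120] [ 0.449 -0.194  0.003] [ 0.505 -0.167  0.02 ]
[328 223   8  12  46] [ 0.426 -0.174  0.003] [ 0.443 -0.128  0.014]
[252 231  54   9 199] [ 0.494 -0.117  0.003] [ 0.621 -0.097  0.011]
[311 260  27  15 138] [ 0.415 -0.038  0.003] [ 0.472 -0.007  0.02 ]
[179 304  28  28 144] [0.663 0.117 0.003] [0.699 0.181 0.02 ]
[278 311  29  15 144] [0.467 0.102 0.003] [0.521 0.132 0.02 ]
```

View pics/scene_crop.png

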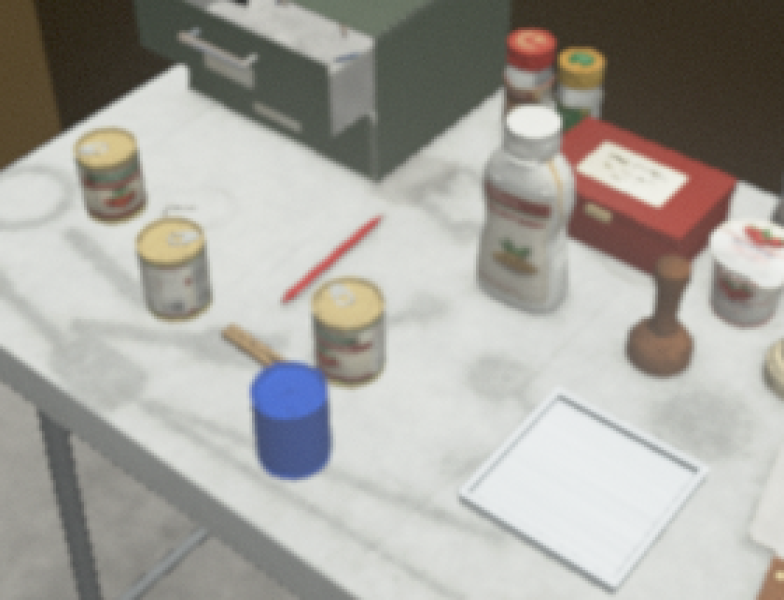

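View pics/side_crop.png

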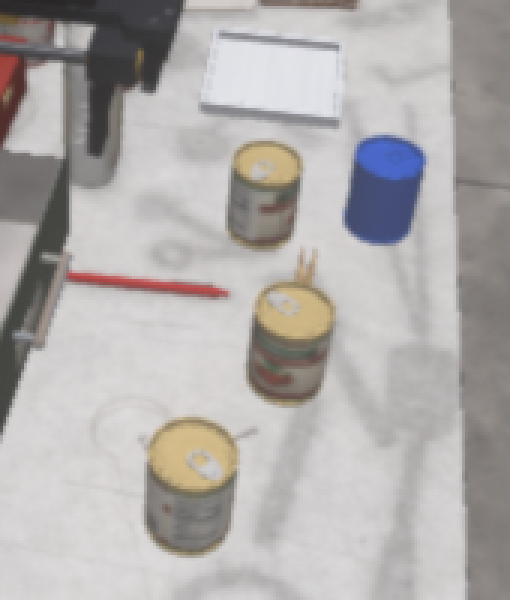

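Call:
send_rows(deltas="-6 -20 10 0 0 0 1;-6 -35 20 0 0 0 1;-6 -37 20 0 0 0 1;-6 -35 20 0 0 0 1;-6 -35 15 0 0 0 1;-5 -20 5 0 0 0 1;0 0 0 0 0 0 1;0 0 0 0 0 0 1")

```text
time: 2.1
position: [0.4447, -0.0354, 0.2028]
tool_rot: [0.707, 0.707, 0.001, 0.001]
ft_force: [0.1, 0.1, -0.0]
grip_width: 0.0875
grip_force: 0.0
```

Call:
send_rows(deltas="0 -2 25 0 0 0 1;0 0 30 0 0 0 1;0 0 30 0 0 0 1;0 0 20 0 0 0 1;0 0 7 0 0 0 1;0 0 0 0 0 0 1;0 0 0 0 0 0 0.3;0 0 0 0 0 0 0.3;0 0 0 0 0 0 0.3;0 0 0 0 0 0 0.3", newtons=30)

```text
time: 3.35
position: [0.4414, -0.0351, 0.0906]
tool_rot: [0.707, 0.707, 0.0, 0.001]
ft_force: [0.3, 1.5, 2.5]
grip_width: 0.0576
grip_force: 30.0
```

Call:
send_rows(deltas="0 0 0 0 0 0 0.3;0 0 0 0 0 0 0.3;0 0 -5 0 0 0 0.3;0 0 -10 0 0 0 0.3;0 0 -20 0 0 0 0.3;0 0 -20 0 0 0 0.3;0 0 -5 0 0 0 0.3;0 0 0 0 0 0 0.3;0 0 0 0 0 0 0.3;0 0 0 0 0 0 0.3")

```text
time: 4.6
position: [0.4406, -0.0349, 0.1497]
tool_rot: [0.707, 0.707, -0.0, -0.001]
ft_force: [-0.0, 0.2, -1.4]
grip_width: 0.0573
grip_force: 30.0
```

Call:
send_rows(deltas="0 0 0 0 0 0 0.3;0 0 0 0 0 0 0.3;0 0 0 0 0 0 0.3")

```text
time: 4.97
position: [0.441, -0.035, 0.1502]
tool_rot: [0.707, 0.707, -0.0, -0.0]
ft_force: [0.2, 0.8, -1.8]
grip_width: 0.0574
grip_force: 30.0
```

Call:
send_rows(deltas="0 0 -15 0 0 0 0.3;0 0 -30 0 0 0 0.3;-20 2 -25 0 0 0 0.3;-40 4 0 0 0 0 0.3;-50 5 0 0 0 0 0.3;-50 5 0 0 0 0 0.3;-50 5 0 0 0 0 0.3;-50 5 0 0 0 0 0.3;-50 5 0 0 0 0 0.3;-40 5 0 0 0 0 0.3")

```text
time: 6.22
position: [0.4767, -0.387, 0.22]
tool_rot: [0.707, 0.707, -0.0, -0.0]
ft_force: [-0.1, 0.2, -1.4]
grip_width: 0.0575
grip_force: 30.0
```

Call:
send_rows(deltas="-20 5 0 0 0 0 0.3;-7 2 0 0 0 0 0.3;0 0 0 0 0 0 0.3;0 0 0 0 0 0 0.3;0 0 0 0 0 0 0.3")

```text
time: 6.85
position: [0.484, -0.4108, 0.2203]
tool_rot: [0.707, 0.707, 0.0, -0.0]
ft_force: [0.4, 0.6, -1.1]
grip_width: 0.0573
grip_force: 30.0
```

Call:
send_rows(deltas="0 0 20 0 0 0 0.3;0 0 35 0 0 0 0.3;0 0 35 0 0 0 0.3;0 0 20 0 0 0 0.3;0 0 8 0 0 0 0.3;0 0 4 0 0 0 0.3;0 0 2 0 0 0 0.3;0 0 0 0 0 0 0.3;0 0 0 0 0 0 0.3;0 0 0 0 0 0 0.3")

```text
time: 8.1
position: [0.4841, -0.4121, 0.0967]
tool_rot: [0.707, 0.707, -0.0, 0.0]
ft_force: [0.6, 0.1, -1.0]
grip_width: 0.0575
grip_force: 30.0
```

Call:
send_rows(deltas="0 0 1 0 0 0 0.3;0 0 1 0 0 0 0.3;0 0 0 0 0 0 0.3;0 0 0 0 0 0 0.3")

```text
time: 8.6
position: [0.484, -0.412, 0.0947]
tool_rot: [0.707, 0.707, -0.0, 0.0]
ft_force: [-1.5, 0.8, 3.9]
grip_width: 0.0575
grip_force: 30.0
```

Call:
send_rows(deltas="0 0 0 0 0 0 1;0 0 0 0 0 0 1;0 0 0 0 0 0 1;0 0 0 0 0 0 1;0 0 -15 0 0 0 1;0 0 -30 0 0 0 1;0 0 -30 0 0 0 1;0 0 -25 0 0 0 1;0 0 0 0 0 0 1;0 0 0 0 0 0 1")

```text
time: 9.85
position: [0.4836, -0.4116, 0.194]
tool_rot: [0.707, 0.707, 0.0, -0.0]
ft_force: [0.3, 0.6, -0.7]
grip_width: 0.087
grip_force: 0.0
```

Call:
send_rows(deltas="25 0 0 0 0 0 1;45 -2 0 0 0 0 1;50 -2 0 0 0 0 1;50 -2 0 0 0 0 1;30 -1 0 0 0 0 1;16 0 0 0 0 0 1;0 0 0 0 0 0 1;0 0 0 0 0 0 1;0 0 0 0 0 0 1")

```text
time: 10.98
position: [0.4773, -0.1973, 0.1942]
tool_rot: [0.708, 0.707, 0.0, 0.0]
ft_force: [-1.4, -0.9, 0.9]
grip_width: 0.0868
grip_force: 0.0
```

```bash
python3 - <<'E'
from h import *
print(robot.get_obs()["position"])
c=robot.camera("scene"); save(c,"s2.png"); W=cloud(c)
for r in robot.cut_out("scene","tin_a")[:5]:
    m=r["region"]; P=W[m]; P=P[~np.isnan(P[:,0])]; zt=np.percentile(P[:,2],97); T=P[P[:,2]>zt-.005]
    (x,y),rad=cv2.minEnclosingCircle((T[:,:2]*1000).astype(np.float32)); print(r["p"],r["box"],zt.round(3),round(x),round(y),round(rad))
E
```

```text
[ 0.47730671 -0.19729008  0.1941842 ]
0.71 [336.2, 277.5, 363.8, 321.9] 0.077 483 -411 29
0.7 [248.4, 227.8, 277.6, 274.0] 0.073 453 -209 57
0.65 [229.5, 260.9, 258.7, 306.6] 0.073 380 -223 30
0.55 [167.0, 175.0, 192.2, 211.2] 0.073 496 102 30
```

View pics/s2.png

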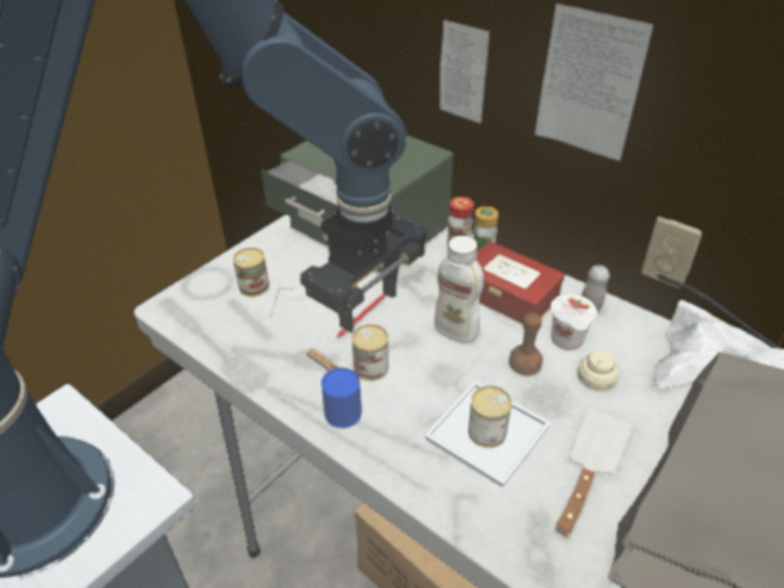

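The tin from T2 stands centred in the tray (490,415); the hand is above T3 (370,350); the blue look-alike (342,397) is untouched.

Call:
send_rows(deltas="1 0 20 0 0 0 1;0 0 30 0 0 0 1;0 0 28 0 0 0 1;0 0 18 0 0 0 1;0 0 7 0 0 0 1;0 0 0 0 0 0 1;0 0 0 0 0 0 0.3;0 0 0 0 0 0 0.3;0 0 0 0 0 0 0.3;0 0 0 0 0 0 0.3")

```text
time: 12.32
position: [0.4771, -0.195, 0.0916]
tool_rot: [0.707, 0.707, -0.0, 0.0]
ft_force: [-0.6, 0.1, 2.3]
grip_width: 0.057
grip_force: 30.0
```

Call:
send_rows(deltas="0 0 0 0 0 0 0.3;0 0 0 0 0 0 0.3;0 0 -5 0 0 0 0.3;0 0 -10 0 0 0 0.3;0 0 -20 0 0 0 0.3;0 0 -20 0 0 0 0.3;0 0 -5 0 0 0 0.3;0 0 0 0 0 0 0.3;0 0 0 0 0 0 0.3;0 0 0 0 0 0 0.3")

```text
time: 13.58
position: [0.4766, -0.1947, 0.1505]
tool_rot: [0.707, 0.707, -0.0, -0.001]
ft_force: [0.4, 0.4, -6.6]
grip_width: 0.057
grip_force: 30.0
```

Call:
send_rows(deltas="0 0 0 0 0 0 0.3;0 0 0 0 0 0 0.3")

```text
time: 13.82
position: [0.4769, -0.1949, 0.151]
tool_rot: [0.707, 0.707, -0.0, -0.0]
ft_force: [-0.0, 0.2, -7.3]
grip_width: 0.0569
grip_force: 30.0
```

Call:
send_rows(deltas="0 0 0 0 0 0 0.3;0 0 0 0 0 0 0.3")

```text
time: 14.08
position: [0.477, -0.195, 0.1513]
tool_rot: [0.707, 0.707, 0.0, 0.0]
ft_force: [0.5, 0.0, -5.8]
grip_width: 0.0572
grip_force: 30.0
```

T2 read about 1.4 N (0.16 kg, lightest) and T3 about 6.6 N (0.7 kg, heaviest). That leaves T1, still untouched, as the middle one.

Call:
send_rows(deltas="0 0 -10 0 0 0 0.3;0 0 -20 0 0 0 0.3;0 0 -25 0 0 0 0.3;0 0 -25 0 0 0 0.3;0 0 -20 0 0 0 0.3;0 0 -12 0 0 0 0.3;0 0 -5 0 0 0 0.3;0 0 0 0 0 0 0.3;0 0 0 0 0 0 0.3;0 0 0 0 0 0 0.3", newtons=40)

```text
time: 15.32
position: [0.4767, -0.1948, 0.2675]
tool_rot: [0.707, 0.707, -0.0, -0.001]
ft_force: [0.3, -0.1, -6.9]
grip_width: 0.0572
grip_force: 40.0
```

Call:
send_rows(deltas="0 0 0 0 0 0 0.3;0 0 0 0 0 0 0.3;0 0 0 0 0 0 0.3;0 0 0 0 0 0 0.3")

```text
time: 15.82
position: [0.477, -0.195, 0.2683]
tool_rot: [0.707, 0.707, -0.0, 0.0]
ft_force: [-0.6, -0.6, -6.6]
grip_width: 0.0568
grip_force: 40.0
```

```bash
python3 - <<'E'
from h import *
c=robot.camera("scene"); save(c,"s3.png"); W=cloud(c)
for r in robot.cut_out("scene","tin_a")[:5]:
    m=r["region"]; P=W[m]; P=P[~np.isnan(P[:,0])]; print(r["p"],r["box"],np.percentile(P,3,0).round(3),np.percentile(P,97,0).round(3))
E
```

```text
0.84 [226.0, 257.3, 259.0, 307.2] [ 0.352 -0.251  0.004] [ 0.405 -0.198  0.073]
0.78 [246.4, 163.6, 278.1, 211.7] [ 0.449 -0.225  0.18 ] [ 0.499 -0.186  0.25 ]
0.74 [167.6, 173.4, 191.7, 211.4] [0.467 0.074 0.005] [0.518 0.126 0.073]
0.65 [334.8, 276.8, 365.2, 321.1] [ 0.455 -0.439  0.011] [ 0.507 -0.389  0.077]
```

View pics/s3.png

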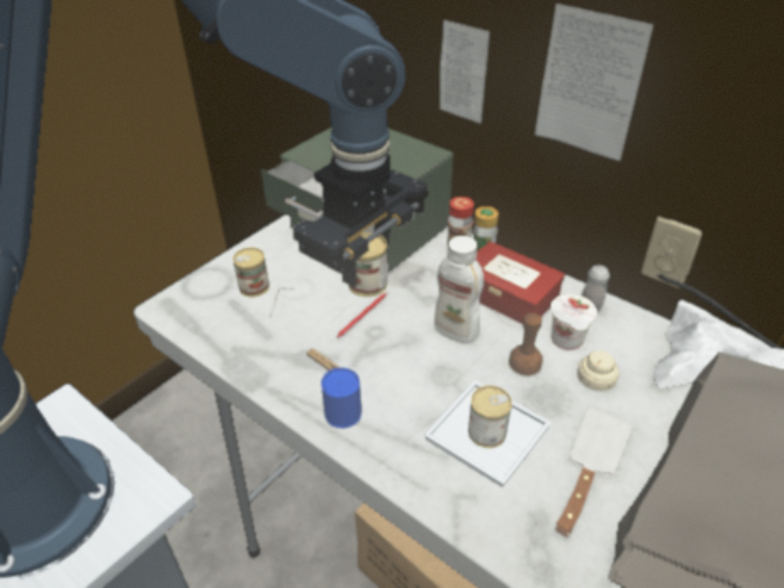

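The picture shows the heaviest tin held upright at (370,265), foot about 0.18 m up. The lightest stands in the tray (490,415), the middle one is untouched at (252,272), and nothing else has moved.

```bash
python3 -c "
from rig import robot
print(robot.hand_in())"
```

```text
the job is handed in; nothing more can be done
None
```

I handed the job in with the lightest tin standing in the tray, the middle one untouched where it was (identified by elimination, not lifted), and the heaviest held upright and still with its centre about 21 cm above the table; the judge's result was not shown.

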